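# Re-pin the side guide of a carton magazine

## Robot

A 7-joint arm with a two-finger parallel gripper is mounted at the origin on the work surface. World frame = base frame: x ahead of the robot, y to its left, z up, the work surface at z = 0. Lengths are in mm, angles in rad, forces in N, time in s.
With the tool pointing down it reaches from about 400 to 850 mm from the base axis. Payload 10.4 kg.
Tool frame: the origin (TCP) lies between the finger pads; the fingertips stand ctrl.tip_reach ahead of it and the grasp point (between the pads) lies 5 mm behind it (ctrl.tip_reach is the distance from the TCP to the fingertips, in mm); z points along the fingers, y is the line along which they close (so a half turn about z gives the same grasp; the last joint's range is limited). The gripper opens to 87 mm and grips with 3 to 60 N. Pads are 19 mm wide; open, the fingers measure 117 mm over their backs; the gripper's body (75 mm by 190 mm) begins 51 mm behind the grasp point.
Start: joints at [-1.225, 0.332, -0.065, 1.46, 0.022, 1.35, -0.088], TCP at [225.299, 583.002, 236.576] pointing down, gripper open.
Joint ranges: [-2.6, 2.6], [-0.5, 2.12], [-1.47, 1.34], [0.16, 2.42], [-1.27, 4.41], [0.06, 2.06], [-2.6, 2.6]. Speed limits (rad/s): [2.22, 2.22, 2.79, 2.79, 3.14, 3.14, 3.14].

## Interface

Orientations are given as a unit quaternion [w, x, y, z].
In Python, from bench import ctrl, cams, finder gives the robot as it stands. The module is installed in compiled form; this text tells all that it offers. Calls block until the motion is done:
- ctrl.move_pose(position, orientation): joint-space move of the TCP to a pose.
- ctrl.move_straight(position, orientation=None, velocity=150, threshold=None): straight line of the TCP; orientation=None keeps the orientation; velocity is the mean speed in mm/s. With threshold (N) it stops when the force on the tool has changed by that much, and returns True; else False.
- ctrl.move_j(angles): joint-space move.
- ctrl.set_gripper(opening): finger opening in mm; the grip force is fixed at half the most; returns when the fingers have stopped.
- ctrl.hold(seconds).
- ctrl.ik(position, orientation): joint angles nearest the present ones, or None.
- cams.get_image(name): name is "side" or "top" or "wrist"; returns a dict with "img" (400x640x3 uint8, blue, green, red), "z_map" (400x640 float32, mm along the optical axis (not along the pixel's ray), 0 where there is no reading), "fx", "fy", "cx", "cy" (pixels), "eye" and "rotation" of the camera in the world; the wrist camera has in their place "mount" (4x4, takes a point from camera to tool coordinates, whose origin is the TCP and whose axes are the flange's). Camera axes: x right, y up, looking along -z (the intrinsics and any distortion apply to the point x, -y, -z); pixel columns grow to the right and rows downward; lengths in mm; the calibration is good to about 2 mm. A picture is of the moment at which its call begins: read the wrist's pose just before it.
A pose or a line that the arm cannot do raises ctrl.Unreachable and nothing moves.
- ctrl.hand_in(): hands the job in; it is judged then, once.
Trained networks look in the newest picture that a camera, given by its name, has taken for a name from the list of things; names that differ only in an ending like _2 or _b are one class to them, and where a whole thing is asked for, a point or a joint stands for the part that bears it (a point fixed in the world has none). Each returns a list of dicts, best first, with "p" (0 to 1); they miss things now and then, are a little off and sometimes report something else, mostly with a low value. They report only what shows in the picture. A call takes as long as a camera call.
- finder.find_in(camera, thing): "centre" ([x, y, z] in mm, in world coordinates, good to about 4 mm: the middle of the surface that is visible of it).
- finder.silhouettes(camera, thing): "mask" (400x640 bool, what is visible of it).
- finder.place_of(camera, thing): "centre" ([x, y, z] in mm, in world coordinates, good to about 4 mm: a listed point, or the origin of a listed thing).
Readings, each from a call of its own:
- ctrl.current_clock(): time.
- ctrl.current_qpos(): joint angles.
- ctrl.current_joint_vel(): joint speeds.
- ctrl.current_joint_efforts(): joint torques, N m.
- ctrl.current_position(): TCP position.
- ctrl.current_ee_rot(): TCP orientation.
- ctrl.current_contact_force(): force on the tool from outside, world axes, zero at the start.
- ctrl.current_moment(): the same for the moment, N m.
- ctrl.current_width(): finger opening in mm.
- ctrl.current_grip_force(): force on a finger pad.
Only numpy, scipy, OpenCV 4.12 (cv2) and the standard library are available. Lean on these libraries where they do the work, as an engineer would, in place of code of your own. Each camera call takes 0.05 s, during which the arm holds its last target. There are 200 camera calls.

## Task

Bring the sliding side guide of the blue carton magazine up to the carton bundle: by its orange tab lift the perforated stay off the brass pin, move it along, and drop the hole ringed in green over the pin, so that the stay lies fully down. Feel for the pin gently, never forcing the stay down or along against it, do not shove the carton bundle or disturb other things, and let go.

Things in the scene. Friction and masses are not known exactly. Their poses are not given: they have to be found in the camera images.
- magazine: Carton magazine fixed to the bench: blue base plate 190 x 450 x 8 mm. Origin on the bench under the middle of the pin foot. In its frame (mm) the plate spans x -95..95, y -400..50; a blue end wall, top at 128, stands at y = -388. The guide travels along y; the stay lies along y over x = 0, pointing from the guide to +y, past the pin and the plate's end.
- pin_foot: Dark foot 36 x 72 mm, top 14 mm above the bench; origin and axes of the magazine. In its slot is clamped an upright brass pin, 10 mm thick, flat top 40.5 mm above the bench, a wider collar below on which the stay lies. The pin stands at x = 0 and anywhere in y = -12..+12 mm: where is not measured. It never shifts. Loading it with over 25 N is too much.
- guide (a joint): Side guide (aluminium plate 165 mm wide, top 107 mm above the bench), in m: grows as it moves to the magazine's -y, towards the bundle, which it touches at 0.101. Starts near 0. Slides with 3.5 N drag, stays where left, moves with the stay. The green hole is over the pin at 0.080 minus the pin's y (so 0.068 to 0.092), with 1.5 mm play each way.
- stay_hinge (a point): Axis (along magazine x) on which the stay turns, carried by the guide: in the magazine's frame x = 0, y = -95 mm minus the guide's value, z = 32.5 mm. Axes as the magazine's.
- stay (a joint): Lift angle in rad of the stay about its hinge: 0 = level, fully down; grows as the outer end is lifted, up to 0.9. Turns easily, falls by its weight (about 220 g). With the bar lying on the pin's top beside the green hole it reads about 0.06; to clear the pin at the start it needs up to about 0.16.
- green_hole (a point): Centre, at the underside, of the 13 mm hole ringed in green, 175 mm from the hinge. The stay is a steel bar 32 mm wide, 5 mm thick, its underside 30 mm above the bench when down (the pin reaches 10.5 mm up from there). It has a slot 13 mm wide at 71..119 mm from the hinge (the pin starts in it) and 13 mm holes at 145, 175 and 205 mm.
- tab (a point): Where to grip the orange upright tab at the stay's outer end: 245 mm from the hinge, 29.5 mm above its level; 62 mm above the bench with the stay down, the tab then spanning 43 to 85 mm. Tab 12 mm thick (across the stay), 36 mm long (along it), the bar below 12 mm wide. It is sprung: gives 6 mm up or down along its z, 2 N per mm, then is hard. Axes: x across, y along the stay outwards.
- bundle: Strapped bundle of flat brown cartons, 156 x 130 x 88 mm, 0.9 kg, loose on the magazine's base between guide and end wall, its near face at y = -234 mm in the magazine's frame. Must not be pushed. Origin: centre of its underside.
- yellow_carton: Yellow product carton 100 x 140 x 75 mm (x, y, z); bystander. Origin: centre of its underside.
- pink_carton: Pink product carton 75 x 120 x 60 mm; bystander. Origin: centre of its underside.
- blue_carton: Light blue product carton 90 x 60 x 110 mm; bystander. Origin: centre of its underside.
- tape_roll: Brown tape roll lying flat, 100 mm across, 48 mm high; bystander. Origin: centre of its underside.
- scanner: Hand scanner standing on its foot, about 100 x 75 x 140 mm, black and grey; bystander. Origin: centre of its underside.

How it is judged (in metres and radians):
On the way:
1. the stay is lifted off the pin (value of joint stay above 0.08 rad), for 0.1 s.
At the end, for the whole second after the job is handed in: The stay lies fully down (angle under 0.015 rad) and at rest with the green-ringed hole over the pin (guide between 0.065 and 0.095 m, which no other hole allows); the carton bundle stands where it stood (within 8 mm) (value of joint stay below 0.015 rad and value of joint guide between 0.065 and 0.095 m and velocity of joint stay between -0.05 and 0.05 rad/s and velocity of joint guide between -0.005 and 0.005 m/s and distance of bundle from where it was at the start of the episode below 0.008 m); the robot touches nothing.
It fails at once if the pin is loaded with more than 25 N (forcing the stay) (contact force between pin_foot and anything else above 25 N).
It fails at once if the carton bundle is shoved more than 8 mm (distance of bundle from where it was at the start of the episode above 0.008 m).
It fails at once if another loose thing is disturbed (moved more than 25 mm) (distance of any of yellow_carton, pink_carton, blue_carton, tape_roll, scanner from where it was at the start of the episode above 0.025 m).
It also fails if it takes over 58 s, if anything falls off the work surface, if the arm or the gripper's body presses on something with over 40 N, if the wrist force passes 120 N, or if a joint passes its speed limit or range.

## Working session

There is one attempt and no reset: what is moved stays moved. The work goes in short steps, each a Python script; the robot and the scene stay as the last script left them, time stands still between calls to the robot, and variables do not carry over. Pictures are saved under pics/ and viewed, at most 10 in all, crops included, and the job is handed in when it is done.

```bash
mkdir -p pics; python3 - <<'E'
from bench import ctrl,cams,finder
import cv2
for c in ("top","side"):
    d=cams.get_image(c); cv2.imwrite(f"pics/{c}0.png",d["img"])
    print(c,d["eye"])
    for t in ("pin_foot","magazine","stay_hinge","green_hole","tab","bundle","yellow_carton","pink_carton","blue_carton","tape_roll","scanner"):
        print(t,[(r["centre"],r["p"]) for r in finder.place_of(c,t)[:2]])
print(ctrl.current_clock(),ctrl.current_ee_rot(),ctrl.tip_reach)
E
```

```text
top [ 287.74774653  -32.67852759 1761.55843481]
pin_foot [([501.7, 82.4, 2.9], 0.42)]
magazine [([498.1, 86.0, -2.0], 0.62)]
stay_hinge [([498.5, -12.0, 33.5], 0.83)]
green_hole []
tab [([511.9, 231.4, 63.4], 0.57)]
bundle [([484.3, -213.0, 4.2], 0.7), ([501.6, 83.3, -1.0], 0.4)]
yellow_carton [([411.0, -590.2, -4.4], 0.2)]
pink_carton [([434.2, 469.6, 1.8], 0.6)]
blue_carton [([412.5, -590.0, -2.5], 0.64), ([435.1, 471.7, -0.7], 0.61)]
tape_roll [([793.6, 120.6, 1.3], 0.79), ([508.3, 229.0, 59.8], 0.43)]
scanner [([287.3, 355.6, -2.2], 0.91)]
side [  505.5349329  -1008.92863433  1146.01749176]
pin_foot [([494.6, 84.0, -4.7], 0.52), ([414.6, -588.5, -0.1], 0.4)]
magazine [([498.3, 84.0, -2.7], 0.66)]
stay_hinge [([494.3, -10.5, 32.2], 0.84)]
green_hole [([503.6, 165.2, 33.3], 0.87)]
tab [([509.9, 229.3, 57.1], 0.56)]
bundle [([485.9, -214.4, 6.9], 0.67)]
yellow_carton [([587.2, 460.6, -2.7], 0.68)]
pink_carton [([438.4, 471.3, -1.1], 0.57), ([288.3, 354.8, -0.0], 0.25)]
blue_carton [([417.4, -586.6, -1.8], 0.87), ([440.3, 474.3, 1.0], 0.7)]
tape_roll []
scanner [([287.0, 356.9, 2.1], 0.79)]
1.2 [-2.56319600e-05  1.83365833e-01  9.83044745e-01  1.20683719e-05] 14.0
```

View pics/top0.png

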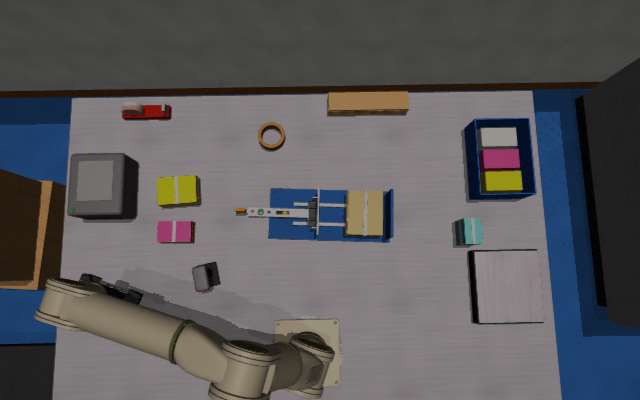

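View pics/side0.png

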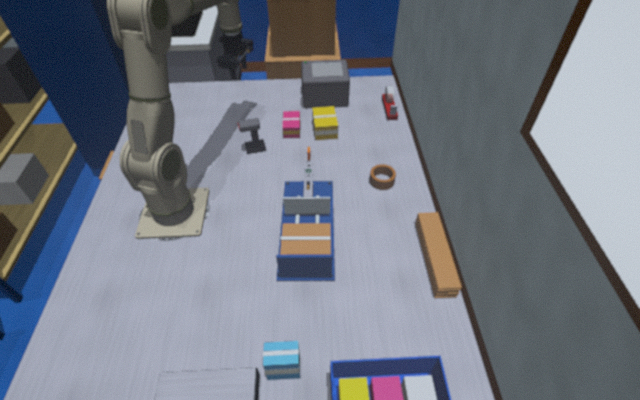

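The networks and the pictures agree: the stay runs from the hinge at about (497,-11) to the tab at about (511,230), so yaw is about -0.056. In the top view the tab is at pixel (240,211) and the pin shows in the slot near (283,212). Next I'll take a close look from above the stay.

```bash
cat > h.py <<'E'
from bench import ctrl,cams,finder
import numpy as np, cv2
from scipy.spatial.transform import Rotation as R
def quat(yaw,lift=0.0):
    # tool z down, tool y along magazine x; lift about magazine x
    best=None
    r=R.from_euler('z',yaw)*R.from_euler('x',lift)*R.from_matrix(np.array([[0,1,0],[1,0,0],[0,0,-1.]]).T)
    q=r.as_quat(); return [q[3],q[0],q[1],q[2]]
def flip(q):
    r=R.from_quat([q[1],q[2],q[3],q[0]])*R.from_euler('z',np.pi); p=r.as_quat(); return [p[3],p[0],p[1],p[2]]
def wrist_img(name=None):
    p=np.array(ctrl.current_position()); q=ctrl.current_ee_rot(); d=cams.get_image("wrist")
    T=np.eye(4); T[:3,:3]=R.from_quat([q[1],q[2],q[3],q[0]]).as_matrix(); T[:3,3]=p
    d["W"]=T@np.array(d["mount"])
    if name: cv2.imwrite(name,d["img"])
    return d
def to_plane(d,u,v,z):
    ray=d["W"][:3,:3]@np.array([(u-d["cx"])/d["fx"],-(v-d["cy"])/d["fy"],-1]); e=d["W"][:3,3]
    return e+ray*(z-e[2])/ray[2]
def to_pix(d,P):
    c=d["W"][:3,:3].T@(np.array(P)-d["W"][:3,3]); return np.array([d["cx"]+d["fx"]*c[0]/-c[2], d["cy"]-d["fy"]*c[1]/-c[2]])
E
python3 - <<'E'
from h import *
q=quat(-0.056)
for qq in (q,flip(q)):
    j=ctrl.ik([508,190,260],qq); print(qq,None if j is None else np.round(j,2))
d=wrist_img(); print(np.round(d["mount"],3), d["fx"],d["cx"],d["cy"],d.keys())
E
```

```text
[np.float64(0.0), np.float64(0.7266260163439496), np.float64(0.6870332105307008), np.float64(0.0)] [-0.8   0.13  0.4   1.67 -0.05  1.35 -0.45]
[np.float64(0.0), np.float64(0.6870332105307008), np.float64(-0.7266260163439496), np.float64(0.0)] [ 0.57  0.37 -1.24  1.6   0.35  1.43  2.38]
[[ 1.000e-03  9.540e-01  3.000e-01  8.339e+01]
 [ 1.000e+00 -1.000e-03 -0.000e+00 -3.850e-01]
 [ 0.000e+00  3.000e-01 -9.540e-01 -1.472e+02]
 [ 0.000e+00  0.000e+00  0.000e+00  1.000e+00]] 315.85782560753483 321.272544281346 201.92010206133062 dict_keys(['img', 'z_map', 'fx', 'fy', 'cx', 'cy', 'mount', 'W'])
```

```bash
python3 - <<'E'
from h import *
q=quat(-0.056)
ctrl.move_pose([505,160,190],q); print(ctrl.current_clock(), ctrl.current_position(), ctrl.current_contact_force())
d=wrist_img("pics/w1.png")
for t in ("pin_foot","stay_hinge","green_hole","tab","bundle"):
    print(t,[(r["centre"],r["p"]) for r in finder.place_of("wrist",t)[:2]])
for P in ([502,84,0],[497,-11,32.5],[506.5,165,35],[511,231,85]): print(to_pix(d,P))
E
```

```text
3.1 [504.69276828 161.64172387 190.00248034] [0.69152414 0.0714875  0.40736907]
pin_foot [([503.4, 80.7, 5.2], 0.85), ([500.8, -12.3, 29.8], 0.5)]
stay_hinge [([497.7, -16.0, 32.7], 0.65), ([797.0, 118.7, 3.2], 0.27)]
green_hole [([502.7, 163.2, 30.8], 0.89)]
tab [([510.1, 231.8, 66.0], 0.65)]
bundle []
[323.05416491 246.18100553]
[323.01709758 332.88540838]
[323.61139093 186.67867527]
[325.54242027 120.35243297]
```

View pics/w1.png

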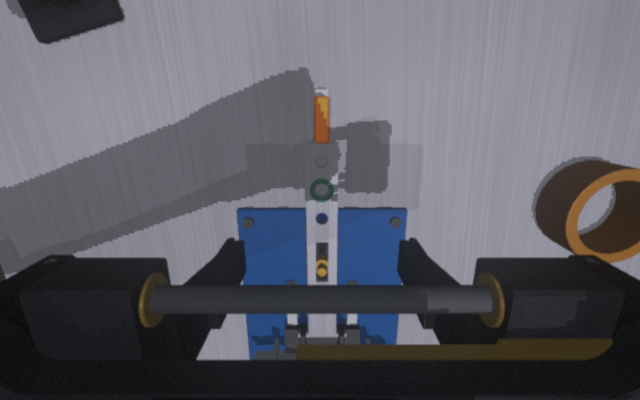

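The tab is at about (321,118), the green ring at (321,189), and the pin's top at (321,270) inside the slot. Next I'll measure these with colour masks and an enlarged crop.

```bash
python3 - <<'E'
from h import *
d=wrist_img(); im=d["img"]
hsv=cv2.cvtColor(im,cv2.COLOR_BGR2HSV)
def mask(lo,hi,box):
    m=cv2.inRange(hsv,lo,hi); k=np.zeros_like(m); x0,y0,x1,y1=box; k[y0:y1,x0:x1]=m[y0:y1,x0:x1]
    v,u=np.nonzero(k); print(len(u),u.mean(),v.mean(),u.min(),u.max(),v.min(),v.max()); return u.mean(),v.mean(),u,v
g=mask((45,60,20),(95,255,255),(300,170,345,210)); ug,vg=(g[2].min()+g[2].max())/2,(g[3].min()+g[3].max())/2
print("ring",to_plane(d,ug,vg,35))
o=mask((5,120,80),(22,255,255),(300,90,345,150)); print("tab top end",to_plane(d,o[0],o[3].min(),85),to_plane(d,o[0],o[3].max(),85))
p=mask((14,90,60),(32,255,255),(308,240,335,285)); print("pin",to_plane(d,p[0],p[1],40.5))
c=im[80:290,285:357]; cv2.imwrite("pics/crop1.png",cv2.resize(c.transpose(1,0,2),None,fx=3.8,fy=3.8,interpolation=cv2.INTER_NEAREST))
E
```

```text
217 321.06451612903226 188.83870967741936 310 332 178 199
ring [504.07575469 162.00134127  35.        ]
642 320.5 117.57009345794393 314 327 95 140
tab top end [508.53301671 248.49701929  85.        ] [506.67445692 214.93811014  85.        ]
161 321.32919254658384 265.95652173913044 316 327 257 275
pin [499.89096445  79.29209031  40.5       ]
```

View pics/crop1.png

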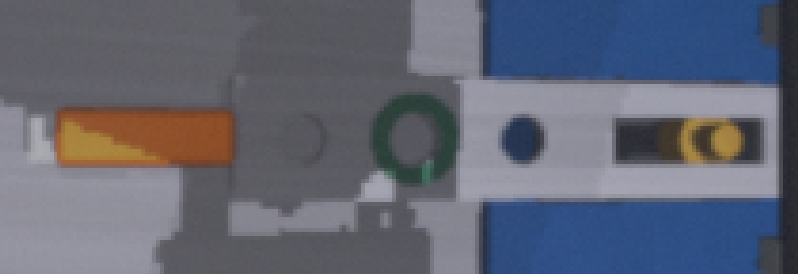

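```bash
python3 - <<'E'
from h import *
d=wrist_img()
P=lambda u,v,z:to_plane(d,u,v,z)
h=P(321.0,188.6,35); 
for v in (270.8,271.5,272.): print("pin",P(321.2,v,40.5)-h)
for v in (241.3,280.8): print("slot",P(321,v,35)-h)   # expect -56,-104
print("small holes", P(321,80+303/3.8,35)-h, P(321,80+522/3.8,35)-h, ctrl.current_clock())
print("tab", P(320.5,(95+140.5)/2,85))
for yaw in (-0.05,):
  for l,z in ((0,62),(0.2,110)):
    j=ctrl.ik([508,232-80*(l>0),z-5],quat(yaw,l)); print(None if j is None else np.round(j,2))
E
```

```text
pin [ -4.65233478 -88.32705583   5.5       ]
pin [ -4.69811595 -89.15964629   5.5       ]
pin [ -4.73085886 -89.7551188    5.5       ]
slot [ -3.13628837 -56.84028586   0.        ]
slot [  -5.72157287 -103.69449462    0.        ]
small holes [ 1.58365111 28.70118145  0.        ] [ -1.67057682 -30.276573     0.        ] 3.5
tab [507.65404177 231.73198595  85.        ]
[-0.8   0.37  0.35  1.85 -0.15  0.95 -0.44]
[-0.63  0.22  0.42  1.94 -0.34  0.98 -0.09]
```

Scale checks out: the slot ends measure -57 and -104 (expected -56 and -104) and the holes ±29–30. The hole needs to travel about 89 mm, so the pin sits at y of about -9. Next I'll grip the tab and lift.

```bash
cat >> h.py <<'E'
YAW=-0.055; DIR=np.array([-np.sin(YAW),np.cos(YAW),0]); HINGE=np.array([504.1,162.0,0])-175*DIR; HINGE[2]=32.5
def tcp(g,a,h=29.5,r=245.0):
    grasp=HINGE-g*DIR+DIR*(r*np.cos(a)-h*np.sin(a))+np.array([0,0,r*np.sin(a)+h*np.cos(a)])
    down=-(np.array([0,0,1])*np.cos(a)-DIR*np.sin(a))
    return grasp+5*down
def go(g,a,vel=100,th=None): return ctrl.move_straight(tcp(g,a),quat(YAW,a),velocity=vel,threshold=th)
def st(l=""): print(l,"t",round(ctrl.current_clock(),2),"F",np.round(ctrl.current_contact_force(),1),"M",np.round(ctrl.current_moment(),2),"w",round(ctrl.current_width(),1),"p",np.round(ctrl.current_position(),1),flush=True)
E
python3 - <<'E'
from h import *
p=tcp(0,0); print(p)
ctrl.move_pose(p+[0,0,80],quat(YAW)); st("above")
ctrl.set_gripper(45)
print(ctrl.move_straight(p,quat(YAW),velocity=100,threshold=5)); st("down")
ctrl.set_gripper(0); st("gripped")
if 10<ctrl.current_width()<14:
    for a in (0.07,0.14,0.2): go(0,a,60); st(a)
    wrist_img(); d=cams.get_image("side"); cv2.imwrite("pics/s2.png",cv2.resize(d["img"][120:300,240:400],None,fx=3.5,fy=3.3))
E
```

```text
[507.94805925 231.89415169  57.        ]
above t 3.95 F [ 0.2 -0.7 -0. ] M [-0.11 -0.03 -0.01] w 87.2 p [507.4 232.5 136.1]
False
down t 5.86 F [-0.2 -0.1  1. ] M [-0.03  0.09 -0.  ] w 44.6 p [508.4 232.1  57.6]
gripped t 6.53 F [2.2 0.8 0.4] M [-0.09 -0.31  0.14] w 11.9 p [508.3 231.9  57.1]
0.07 t 6.96 F [ 3.8 -0.8 -1.4] M [-0.39 -0.57  0.13] w 11.9 p [508.1 229.4  74.2]
0.14 t 7.39 F [ 4.4 -0.1 -0.7] M [-0.67 -0.76  0.06] w 11.7 p [507.8 226.   90.7]
0.2 t 7.79 F [6.4 0.  0.2] M [-0.72 -0.98 -0.  ] w 12.0 p [507.6 222.2 104.8]
```

```bash
python3 - <<'E'
from h import *
print(go(45,0.2,80,15)); st()
print(go(87,0.2,80,15)); st()
print(go(87,0.09,60,15)); ctrl.hold(0.2); st("a.09")
d=wrist_img("pics/w3.png"); print([(r["centre"],r["p"]) for r in finder.place_of("wrist","green_hole")[:1]], to_pix(d,HINGE+DIR*(175-87)+[0,0,18]))
E
```

```text
False
 t 8.6 F [ 6.3 -2.4 -0.3] M [-1.09 -1.09 -0.01] w 11.4 p [505.3 177.  104.6]
False
 t 9.28 F [ 6.  -2.9 -1.9] M [-1.15 -1.13 -0.09] w 11.9 p [503.2 135.  104.7]
False
a.09 t 10.07 F [ 6.7  0.4 -1.2] M [-0.39 -1.09  0.02] w 11.8 p [503.6 142.3  78.6]
[([498.4, 75.4, 47.0], 0.97)] [321.099744  345.8341773]
```

View pics/w3.png

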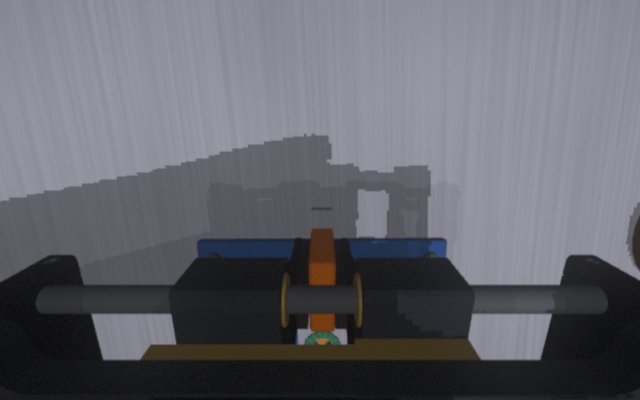

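The tab is held at (321,275), and the brass pin shows through the green ring at (322,343). Next I'll feel for the pin around 89 mm.

```bash
cat > feel.py <<'E'
from h import *
def probe(g):
    go(g,0.085,40,15); ctrl.hold(0.15); f0=np.array(ctrl.current_contact_force())
    for a in (0.07,0.06,0.05,0.045,0.04,0.03,0.02,0.01,0.0):
        hit=go(g,a,25,7); f=np.array(ctrl.current_contact_force())
        print(g,a,hit,np.round(f-f0,1),"p",np.round(ctrl.current_position(),1),flush=True)
        if hit or f[2]-f0[2]>3.5: return a
    return -1
E
python3 - <<'E'
from feel import *
for g in (89,90.5,87.5):
    a=probe(g)
    if a<0.035: break
    go(g,0.085,40); 
st(a)
E
```

```text
89 0.07 False [ 0.6 -1.4  0.5] p [503.6 141.6  73.7]
89 0.06 False [ 1.  -1.  -0.1] p [503.6 141.9  71.3]
89 0.05 False [ 0.5 -1.  -0.7] p [503.6 142.1  68.8]
89 0.045 False [ 1.9 -2.6  1.1] p [503.6 142.3  67.7]
89 0.04 False [ 1.  -1.9 -0.1] p [503.6 142.5  66.4]
89 0.03 False [ 0.6 -1.2 -0.7] p [503.6 142.7  63.9]
89 0.02 False [ 1.  -2.4 -1. ] p [503.6 143.   61.5]
89 0.01 False [ 1.7 -1.7 -0.7] p [503.6 143.3  59. ]
89 0.0 False [-0.5 -2.4  1.1] p [503.6 143.5  56.7]
-1 t 12.88 F [ 5.4 -0.4  0.8] M [-0.02 -1.11  0.16] w 11.9 p [503.6 143.5  56.7]
```

It went down to level with no contact force. I'll release it and check.

```bash
python3 - <<'E'
from h import *
ctrl.set_gripper(45); ctrl.hold(0.2); st("open")
p=np.array(ctrl.current_position()); ctrl.move_straight(p+[0,0,90],velocity=80); 
ctrl.move_straight(np.array([507,165,190.]),quat(YAW)); ctrl.hold(0.3); st()
d=wrist_img(); c=d["img"][80:360,250:400]; cv2.imwrite("pics/w4.png",cv2.resize(c.transpose(1,0,2),None,fx=2.8,fy=2.8,interpolation=cv2.INTER_NEAREST))
for t in ("green_hole","tab"): print(t,finder.place_of("wrist",t)[:1])
cams.get_image("top"); print([r["centre"] for r in finder.place_of("top","bundle")[:1]])
z=d["z_map"]
for s in (130,160,175+12,220): # stay surface heights beside centre line
    P=HINGE+DIR*(s-89)+np.array([11,0,2.5]); u,v=to_pix(d,P).round().astype(int); zz=z[v,u]
    w=d["W"]@np.array([(u-d["cx"])/d["fx"]*zz,-(v-d["cy"])/d["fy"]*zz,-zz,1]); print(s,np.round(w[:3],1))
E
```

```text
open t 13.93 F [ 0.1  0.6 -1.1] M [-0.05  0.05 -0.02] w 45.0 p [503.1 143.   57. ]
 t 15.97 F [-0.5 -0.3  0.4] M [-0.11  0.06 -0.01] w 44.8 p [506.7 164.5 189.4]
green_hole [{'centre': [498.8, 75.0, 30.4], 'p': 0.65}]
tab [{'centre': [506.2, 143.1, 65.9], 'p': 0.88}]
[[479.8, -214.1, 6.1]]
130 [510.3 193.3 262. ]
160 [509.6  57.2  33.7]
187 [510.9  84.8  34.9]
220 [512.4 117.6  33.5]
```

View pics/w4.png

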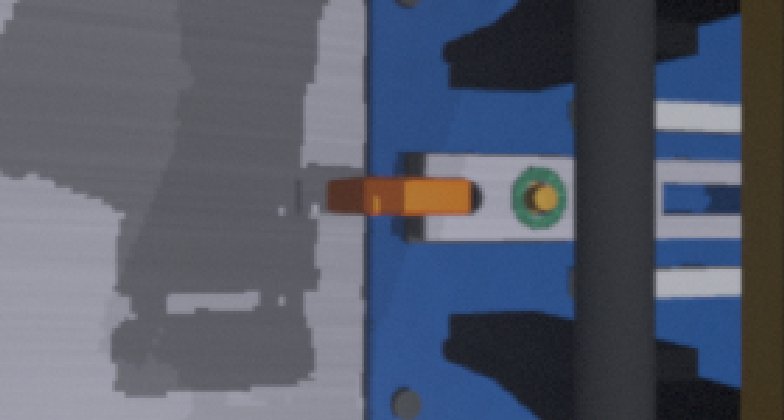

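The pin stands up through the green ring at (541,197). The bar's surface reads 33.5–35 mm along its length (35 expected), so it lies level, and the bundle is where it was.

```bash
python3 -c "
from bench import ctrl
print(ctrl.hand_in())"
```

```text
the job is handed in; nothing more can be done
None
```

The stay lies fully down with its green-ringed hole over the pin after about 89 mm of travel; the tab is released, the bundle did not measurably move, and the job is handed in (the hand-in returned no verdict).

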